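# Load the sample reader and hold its selector on the third stop

### The job

Set the larger of the two amber bottles upright in the round well of the sample reader, fully down, without dropping it in, and let go of it; leave the other bottle and the things around as they stand. Then turn the reader's knob clockwise by three clicks, to its third stop and not on to the fourth; it springs back if let go, so keep hold of it and finish while still holding it at the third stop.

Things in the scene. Friction and masses are not known exactly. Their poses are not given: they have to be found in the camera images.
- sample_bottle: the bottle to load: round amber bottle with a dark screw cap, the larger of the two, 102 mm tall; straight body 52 mm in diameter up to 54 mm height, sloping shoulder above, cap 28 mm in diameter from 89 to 102 mm height; 0.11 to 0.21 kg. Origin: centre of its underside, z up along the bottle
- small_bottle: the other amber bottle, same style but smaller: 84 mm tall, 41 to 46 mm wide; not to be used. Origin: about the centre of its underside. The two bottles may stand in either of two places right of the reader
- reader: sample reader fixed on the worktop: low grey box 130 mm (its x) by 250 mm (its y), flat top at height 40 mm. Origin: centre of its underside; x points to its rear (away from the robot), y to its left. The round well is in the right half of the top, the knob stands in the left half, 130 mm apart
- well (a point): centre of the flat floor of the well: round blind hole 58 mm in diameter, 26 mm deep from the top of the reader, with a 2 mm chamfer, vertical; at [0, -65, 14] mm in the reader's frame. A seated bottle's origin is at this point
- knob_grip (a point): point to grip on the knob, on its vertical axis, 74 mm above the worktop, at [0, 65, 74] mm in the reader's frame. The knob is a black upright finger bar 12 mm thick, 46 mm long and 41 mm tall (top at height 89 mm) on a round skirt 56 mm in diameter whose top is at height 48 mm. This point turns with the knob: its y axis lies along the bar towards the end marked with the white line, so the fingers close along its x axis
- petri_dish: bystander: round glass dish with cotton wool, 89 mm in diameter, 22 mm tall, behind the reader; origin: centre of its underside
- oil_dropper: bystander: small dropper bottle, 34 mm in diameter, 94 mm tall, behind and right of the two bottles; origin: centre of its underside
- knob (a joint): knob angle, rad, clockwise from above positive; rests at 0, marked end to the reader's left. Stops every 24 deg: 1st 0.419, 2nd 0.838, 3rd 1.257, 4th 1.676, end 2.094. Resistance swings by 0.045 N m either way once per click (grows after a stop, drops as the next falls in), plus a return spring, 0.054 N m at 0 to 0.075 at the 3rd, which turns it back to 0 when let go. Grip the bar with 20 to 40 N
Not all that is in view belongs to the job. Leave any green or yellow look-alike of the sample_bottle alone.

How it is judged (in metres and radians):
On the way, in this order (a step that is already met when the one before it is completed fails the run):
1. the larger bottle stands fully down and upright in the well, let go, with the knob not yet turned (horizontal distance between sample_bottle and well below 0.008 m and z of sample_bottle in the frame of well below 0.005 m and angle between sample_bottle's own z axis and vertical below 0.1 rad and contact force between the fingers and sample_bottle below 0.1 N and value of joint knob below 0.2 rad), for 0.2 s.
2. the knob is turned past its second stop (horizontal distance between sample_bottle and well below 0.008 m and z of sample_bottle in the frame of well below 0.005 m and angle between sample_bottle's own z axis and vertical below 0.1 rad and value of joint knob above 1 rad), for 0.1 s.
At the end, for the whole second after the job is handed in: The larger bottle stands in the well (within 8 mm of its centre, within 5 mm of its floor, tilted less than 0.1 rad), at rest and not touched by the fingers; the knob is within 0.14 rad of its third stop (1.257 rad) and the fingers hold it there with more than 1 N through the last second (horizontal distance between sample_bottle and well below 0.008 m and z of sample_bottle in the frame of well below 0.005 m and angle between sample_bottle's own z axis and vertical below 0.1 rad and contact force between the fingers and sample_bottle below 0.1 N and value of joint knob between 1.117 and 1.397 rad and contact force between the fingers and knob above 1 N and linear speed of sample_bottle below 0.02 m/s); the arm keeps its last pose, push and grip.
It fails at once if the knob is turned beyond the third stop, on towards the fourth (value of joint knob above 1.55 rad).
It fails at once if the other bottle is moved by more than 3 cm or tipped (distance of small_bottle from where it was at the start of the episode above 0.03 m or angle between small_bottle's own z axis and vertical above 0.5 rad).
It fails at once if the dish or the dropper bottle is moved by more than 3 cm (distance of any of petri_dish, oil_dropper from where it was at the start of the episode above 0.03 m).
It fails at once if the larger bottle is let go over the well while its underside is still above the reader's top, so that it drops in (horizontal distance between sample_bottle and well below 0.03 m and z of sample_bottle in the frame of well above 0.032 m and contact force between the fingers and sample_bottle below 0.05 N).
It also fails if it takes over 48 s, if anything falls off the work surface, if the arm or the gripper's body presses on something with over 40 N, if the wrist force passes 120 N, or if a joint passes its speed limit or range.

### The arm

A 6-joint arm with a two-finger parallel gripper is mounted at the origin on a cart in front of the work surface, level with it; the furniture and walls round the work are solid. World frame = base frame: x ahead of the robot, y to its left, z up, the work surface at z = 0. Lengths are in mm, angles in degrees, forces in N, time in s.
With the tool pointing down it reaches from about 300 to 850 mm from the base axis. Payload 4.2 kg.
Tool frame: the origin (TCP) lies on the front face of the gripper's body, between the roots of the fingers; the fingertips stand 78 mm ahead of it and the grasp point (between the pads) lies 60 mm ahead of it; x points along the fingers, y is the direction in which the jaws open and shut, and the axes are right-handed (so a half turn about x gives the same grasp; the last joint's range is limited). The gripper opens to 91 mm and grips with 3 to 60 N. Pads are 32 mm wide; open, the fingers measure 118 mm over their backs; the gripper's body (76 mm by 178 mm) begins 60 mm behind the grasp point.
Start: joints at [-74.313, 18.312, 89.639, -0, 72.044, -1.146], TCP at [166.516, -550.37, 292.276] pointing down, gripper open.
Joint ranges: [-177.97, 177.97], [-48.28, 115.42], [12.27, 149.76], [-77.06, 257.06], [2.81, 150.46], [-146.56, 146.56]. Speed limits (degrees/s): [147.25, 147.25, 180, 180, 180, 180].

### API

Orientations are given as [roll, pitch, yaw] about the fixed x, y, z axes, in that order (R = Rz(yaw) Ry(pitch) Rx(roll)).
In Python, from workcell import status, viewer, env gives the robot as it stands. The module is installed in compiled form; this text tells all that it offers.
- The arm moves only by the tool move_arm, never from a script. Its argument "moves" is a list of rows, each a list of 3 entries, a list of its own where there are three numbers: the shift along the tool's x, y, z in cm, then the turn about the tool's x in rad, then the gripper's target within -1 to 1 (fully open at 1, half-way at 0, shut at -1). A call has 1 to 20 rows; each row is the pose to reach, as a shift and turn from the pose commanded when the call began, along the tool's axes at that moment; what a row does not reach only later rows make up. A row lasts 1/8 s, in which the tool goes at most 62.5 mm and 10.7 degrees, less where a joint would pass 70% of its speed; a pose out of reach is approached as far as the arm can. A call with a gripper value outside its range is refused whole. The fingers move at their own pace and stop on an object; "force" is the grip in N (left out, the last holds). Time passes only in rows, so rows that repeat a pose let the fingers close. It gives the time, the measured TCP pose, the force and the opening at its end, in the units of the state.
- status.state(): the state, without advancing time (a new reading comes with each control period).
- viewer.grab_frame(name): name is "scene" or "top" or "wrist"; returns the picture (480x640x3 uint8, red, green, blue); there is no depth.
- viewer.get_calibration(name): a dict with "camera_matrix" (3x3 intrinsics, pixels), "eye" and "rotation" of the camera in the world. Camera axes: x right, y down, z forward; pixel columns grow to the right and rows downward; lengths in mm; the calibration is good to about 2 mm. A picture is of the moment at which its call begins: read the wrist's pose just before it. get_calibration takes no time and is no camera call; for the wrist camera it gives the pose at the moment of the call.
- env.job_done(): hands the job in, once; it reports no verdict.
The state is a dict: "time_s": time; "qpos": joint angles; "qvel": joint speeds; "effort": joint torques, N m; "ee_pos": TCP position; "ee_rot": TCP orientation; "force": force on the tool from outside, world axes, zero at the start; "torque": the same for the moment, N m; "gripper_width": finger opening in mm.
Only numpy, scipy, OpenCV 4.12 (cv2) and the standard library are available. Lean on these libraries where they do the work, as an engineer would, in place of code of your own. Each camera call takes 0.05 s, during which the arm holds its last target.

## Working session

There is one attempt and no reset: what is moved stays moved. The work goes in short steps, Python scripts to look and compute and a tool call to move; the robot and the scene stay as the last step left them, time stands still between calls to the robot, and variables do not carry over. Pictures are saved under pics/ and viewed, and the job is handed in when it is done.

Besides the shell and the picture viewer there is one more tool, called after "Call:" by a JSON object that holds its "method" and its "body". move_arm: Moves the arm, as the interface text tells. Its arguments: {"type":"object","properties":{"moves":{"type":"array","items":{"type":"array"}},"force":{"type":"number"}},"required":["moves"]}

```bash
mkdir -p pics
python3 - <<'E'
from workcell import status, viewer, env
import cv2
print(status.state())
for n in ("scene","top","wrist"):
    c=viewer.get_calibration(n); print(n,c)
    f=viewer.grab_frame(n); cv2.imwrite(f"pics/{n}0.png",f[:,:,::-1])
E
```

```text
{'time_s': 0.0, 'qpos': array([-7.43114875e+01,  1.83515166e+01,  8.97071115e+01,  2.95676319e-04,
        7.20426684e+01, -1.14548164e+00]), 'qvel': array([ 0.02286852,  0.02034402, -0.05087241,  0.05233542,  0.03060194,
        0.12168416]), 'effort': array([ 6.40698490e-04, -4.12447929e+01, -2.31974530e+01,  7.28936540e-02,
        4.57281992e-02, -1.34942529e-04]), 'ee_pos': array([ 166.42662206, -550.00449026,  291.41661978]), 'ee_rot': array([-91.30448472,  89.89870311, 105.52941798]), 'force': array([ 0.21578477,  0.98036914, -0.12161149]), 'torque': array([ 0.00609447, -0.04193617,  0.06642484]), 'gripper_width': 91.38032455010988}
scene {'camera_matrix': array([[440.68737962,   0.        , 321.10903339],
       [  0.        , 440.68737962, 243.86208528],
       [  0.        ,   0.        ,   1.        ]]), 'eye': array([ 294.01540871, -420.03806871,  730.6357939 ]), 'rotation': array([-139.25562202,    0.38271438,  -29.34111239])}
top {'camera_matrix': array([[591.62578917,   0.        , 317.66863569],
       [  0.        , 591.62578917, 241.60719149],
       [  0.        ,   0.        ,   1.        ]]), 'eye': array([ 464.82543855,   61.80466357, 1200.39949141]), 'rotation': array([-1.73716265e+02,  8.57793400e-02, -9.03020214e+01])}
wrist {'camera_matrix': array([[341.06036544,   0.        , 320.99261027],
       [  0.        , 341.06036544, 231.38619564],
       [  0.        ,   0.        ,   1.        ]]), 'eye': array([ 245.83691055, -526.12080359,  384.27233242]), 'rotation': array([ 1.62867486e+02,  9.00509328e-02, -7.31538802e+01])}
```

View pics/scene0.png

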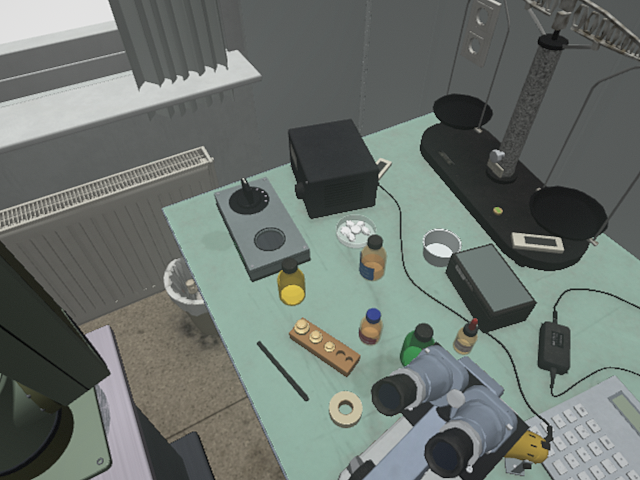

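View pics/top0.png

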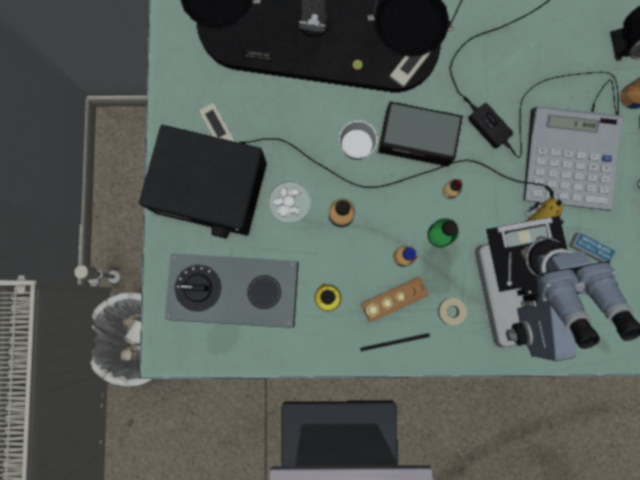

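```bash
cat > h.py <<'E'
from workcell import status, viewer, env
import cv2, numpy as np
from scipy.spatial.transform import Rotation as Ro
def cal(n):
    c=viewer.get_calibration(n); return c["camera_matrix"],np.array(c["eye"]),Ro.from_euler('xyz',c["rotation"],degrees=True).as_matrix()
def plane(c,uv,z):
    K,e,R=c; d=R@np.linalg.solve(K,[uv[0],uv[1],1]); return e+d*(z-e[2])/d[2]
def proj(c,p):
    K,e,R=c; q=K@(R.T@(np.array(p)-e)); return q[:2]/q[2]
E
python3 - <<'E'
from h import *
T=cv2.imread("pics/top0.png"); S=cv2.imread("pics/scene0.png")
t=cal("top"); s=cal("scene")
a=cv2.resize(T[170:340,150:480],None,fx=2.4,fy=2.4,interpolation=3)
b=cv2.resize(S[160:400,200:500],None,fx=2.4,fy=2.4,interpolation=3)
cv2.imwrite("pics/topc.png",a); cv2.imwrite("pics/scenec.png",b)
for nm,uv,z in(("A cap",(342,207),102),("B cap",(409,254),84),("yellow",(327,297),102),("well",(264,292),40),("knob",(198,288),48)):
    print(nm,plane(t,uv,z))
for nm,uv,z in(("A cap",(375,242),102),("B cap",(373,315),84),("well",(269,239),40)): print(nm,plane(s,uv,z))
E
```

```text
A cap [650.97942178  16.72923667 102.        ]
B cap [ 563.21484501 -109.99044357   84.        ]
yellow [482.66549827  46.10395953 102.        ]
well [494.05908109 168.32024549  40.        ]
knob [502.28687445 295.90465911  48.        ]
A cap [646.39849544   7.80158262 102.        ]
B cap [ 561.65950856 -114.99001456   84.        ]
well [493.45533555 166.50649948  40.        ]
```

View pics/topc.png

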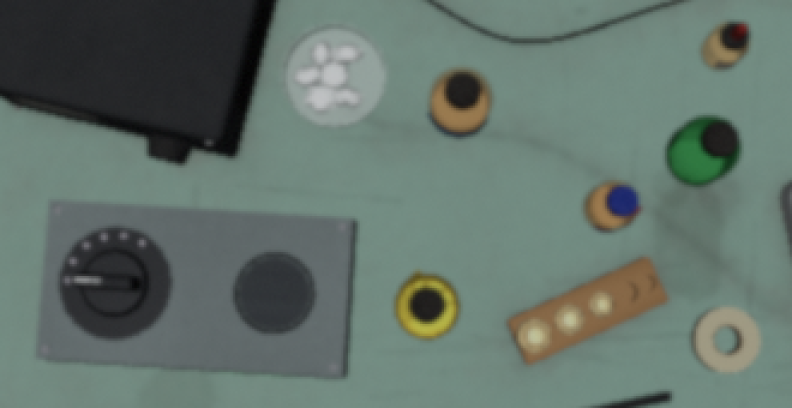

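View pics/scenec.png

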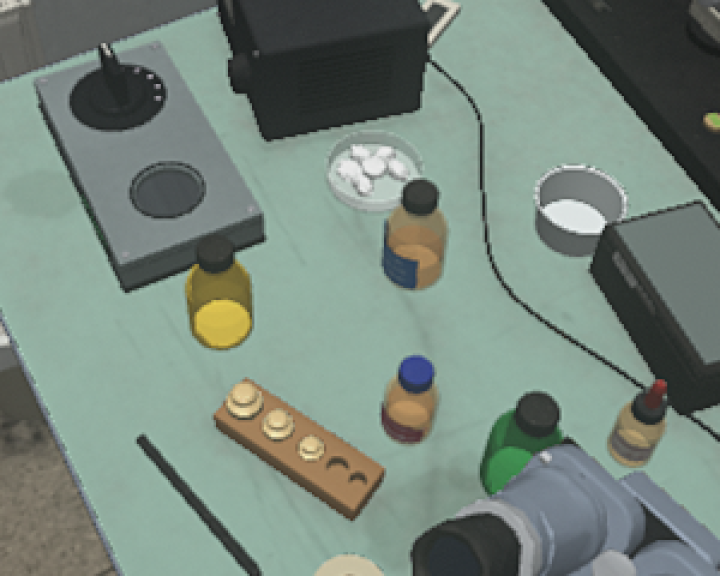

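Run:
```python
from h import *
T=cv2.imread("pics/top0.png"); S=cv2.imread("pics/scene0.png")
t=cal("top"); s=cal("scene")
def blob(I,x0,y0,x1,y1,thr):
    g=cv2.cvtColor(I,cv2.COLOR_BGR2GRAY)[y0:y1,x0:x1]; m=(g<thr).astype('uint8')
    n,l,st,c=cv2.connectedComponentsWithStats(m)
    for i in range(1,n):
        if st[i,4]>30: print(st[i]+[x0,y0,0,0,0],c[i]+[x0,y0])
blob(T,325,190,360,225,70); print('scene');blob(S,360,228,390,260,65)
cs=[(52,201),(356,219),(345,377),(38,358)]
P=np.array([plane(t,(150+x/2.4,170+y/2.4),40) for x,y in cs]);print(P.round(1),P.mean(0))
for i in range(4): print(np.linalg.norm(P[i]-P[(i+1)%4]))
d=P[0]-P[1]+P[3]-P[2];yaw=np.degrees(np.arctan2(-d[0],d[1]));print('yaw',yaw)
# well ellipse
g=cv2.cvtColor(T,cv2.COLOR_BGR2GRAY)
print(g[292,240:290]);print(g[270:315,264])
cs=[(37,80),(160,43),(265,213),(127,262)]
P=np.array([plane(s,(200+x/2.4,160+y/2.4),40) for x,y in cs]);print(P.round(1),P.mean(0))
```

```text
[336 200  15  16 183] [342.53551913 207.20765027]
scene
[368 235  14  15 147] [374.52380952 242.44217687]
[[570.1 350.5  40. ]
 [554.  101.1  40. ]
 [425.8 110.2  40. ]
 [442.4 359.1  40. ]] [498.07103232 230.24037597  40.        ]
249.9776218899102
128.45900090750902
249.46107414054563
128.01760162779667
yaw -3.7546612358284976
[103 103 103 104 104 102  93  72  52  54  55  53  51  52  52  51  52  51
  51  52  52  52  51  51  52  52  53  52  52  51  52  52  51  52  51  52
  52  53  58  61  64  80  97 104 106 106 106 106 106 106]
[103 103 102 101  92  71  60  58  56  53  51  51  52  50  50  50  51  51
  53  53  51  53  52  50  51  53  53  54  55  55  54  53  52  52  53  54
  58  59  68  90 100 102 104 103 103]
[[445.4 355.   40. ]
 [570.5 345.4  40. ]
 [556.  100.2  40. ]
 [432.3 110.   40. ]] [501.05715422 227.65840936  40.        ]
```

```bash
cat >> h.py <<'E'
def shift(target,yawd=None):
    """target world xyz mm -> tool shift cm, from measured pose"""
    st=status.state(); R=Ro.from_euler('xyz',st["ee_rot"],degrees=True).as_matrix()
    return (R.T@(np.array(target)-st["ee_pos"])/10).round(2), R
E
python3 - <<'E'
from h import *
t=cal("top"); s=cal("scene")
sh,R=shift((300,-200,450)); print(sh); print(R.round(3))
# box front-right top corner: top px (237,232) ; scene crop (245,60)->?; 
T=cv2.imread("pics/top0.png"); S=cv2.imread("pics/scene0.png")
a=cv2.resize(T[110:250,130:290],None,fx=4.5,fy=4,interpolation=3)
b=cv2.resize(S[110:230,260:400],None,fx=5,fy=5,interpolation=3)
cv2.imwrite("pics/boxt.png",a); cv2.imwrite("pics/boxs.png",b)
E
```

```text
[-15.8  -29.66 -22.92]
[[-0.     0.29  -0.957]
 [ 0.001 -0.957 -0.29 ]
 [-1.    -0.001 -0.   ]]
```

View pics/boxt.png

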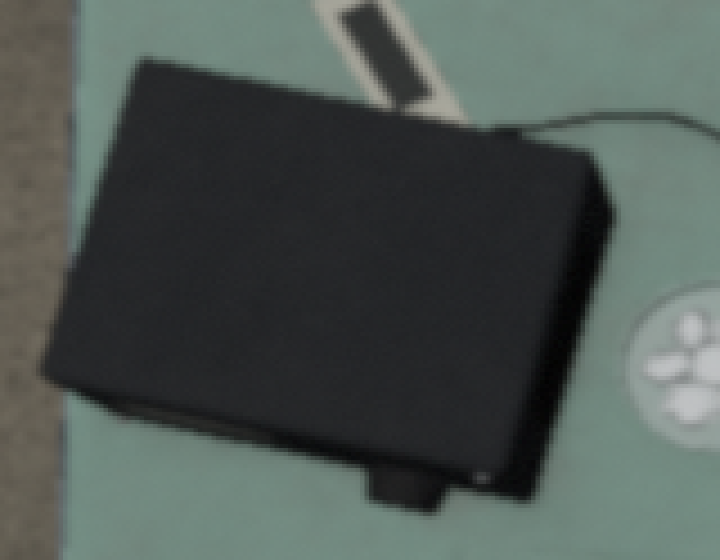

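View pics/boxs.png

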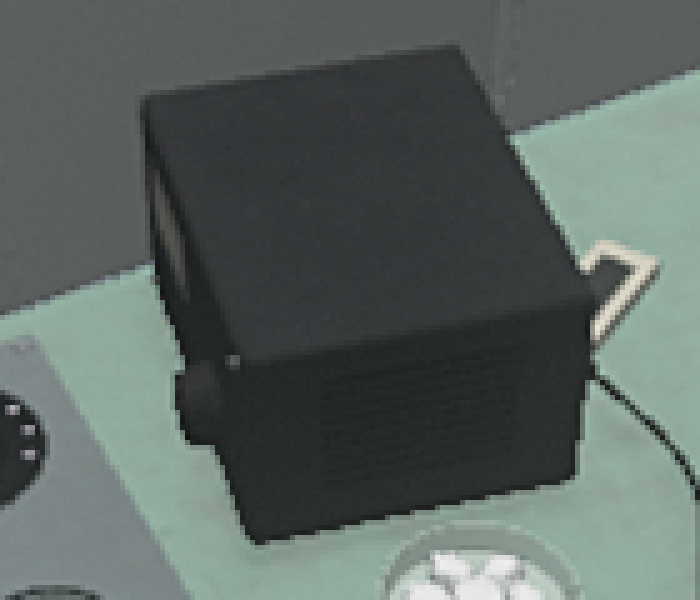

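Run:
```python
from h import *
t=cal("top"); s=cal("scene")
print(plane(t,(247.8,235),0),plane(s,(311,218.6),0))
for z in (90,110,130,150): print(z,plane(t,(242.2,227.5),z),plane(s,(308,182.4),z),plane(t,(140,204.5),z))
print(shift((150,-550,450))[0])
```

```text
[611.37742754 205.65188152   0.        ] [615.58945792 209.50147288   0.        ]
90 [614.75333196 205.58204482  90.        ] [622.59453547 231.59511869  90.        ] [659.95118158 400.40583435  90.        ]
110 [612.05290037 202.9923934  110.        ] [612.33662825 211.25179122 110.        ] [656.43666731 394.3071073  110.        ]
130 [609.35246878 200.40274197 130.        ] [602.07872103 190.90846374 130.        ] [652.92215303 388.20838025 130.        ]
150 [606.65203718 197.81309055 150.        ] [591.82081381 170.56513627 150.        ] [649.40763876 382.1096532  150.        ]
[-15.84  -0.51   1.57]
```

Call:
{"method": "move_arm", "body": {"moves": [[[-6, 0, 0], 0, 1], [[-12, -3, -2], 0, 1], [[-16, -8, -6], 0, 1], [[-16, -13, -10], 0, 1], [[-16, -18, -14], 0, 1], [[-16, -23, -18], 0, 1], [[-16, -29.7, -23], 0, 1], [[-16, -29.7, -23], 0, 1]]}}

```text
time_s: 1.15
ee_pos: [300.7, -197.1, 452.3]
ee_rot: [170.1, 90.0, 7.0]
force: [-0.6, 0.4, 0.4]
gripper_width: 91.5
```

Run:
```python
from h import *
sh,R=shift((580,70,340)); print(sh); print(R.round(3)); print(status.state()['qpos'])
```

```text
[ 11.25 -17.44 -34.49]
[[ 0.001  0.291 -0.957]
 [ 0.    -0.957 -0.291]
 [-1.     0.    -0.001]]
[-3.50980941e+01 -5.62994053e+00  9.48607943e+01  2.20852093e-02
  9.07447392e+01  3.79972189e+01]
```

Call:
{"method": "move_arm", "body": {"moves": [[[2, -2.5, -5], 0.1, 1], [[4, -5, -10], 0.2, 1], [[6, -7.5, -15], 0.3, 1], [[8, -10, -20], 0.36, 1], [[10, -13, -25], 0.36, 1], [[11.2, -15.5, -30], 0.36, 1], [[11.2, -17.4, -34.5], 0.36, 1], [[11.2, -17.4, -34.5], 0.36, 1], [[11.2, -17.4, -34.5], 0.36, 1]]}}

```text
time_s: 2.28
ee_pos: [579.9, 66.7, 339.8]
ee_rot: [27.1, 89.9, -156.7]
force: [-0.2, 0.4, -0.5]
gripper_width: 91.2
```

Run:
```python
from h import *
st=status.state(); print(st['ee_pos'],st['qpos'],shift((0,0,0))[1].round(3))
c=cal("wrist"); f=viewer.grab_frame("wrist")[:,:,::-1]; cv2.imwrite("pics/w1.png",f)
np.savez("w1.npz",K=c[0],e=c[1],R=c[2])
```

```text
[579.92593961  66.67413984 339.75516665] [ 5.44350493e+00  1.77291630e+01  8.36354668e+01 -3.19547139e-02
  7.87324999e+01  9.92336089e+01] [[-0.002 -0.066 -0.998]
 [-0.001 -0.998  0.066]
 [-1.     0.001  0.002]]
```

View pics/w1.png

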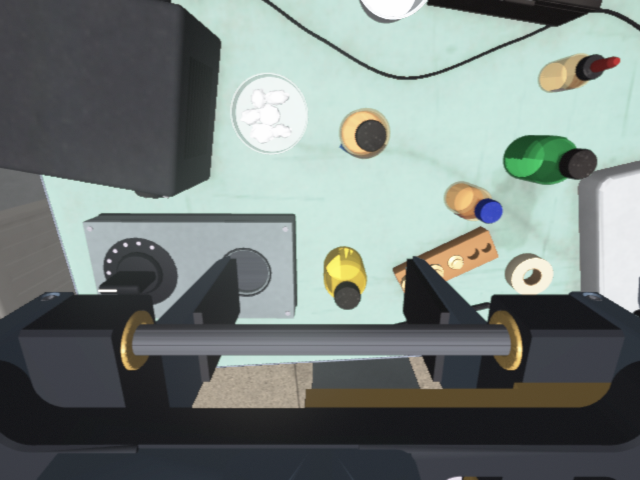

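Run:
```python
from h import *
W=cv2.imread("pics/w1.png"); z=np.load("w1.npz"); c=(z['K'],z['e'],z['R']); t=cal("top"); s=cal("scene")
g=cv2.cvtColor(W,cv2.COLOR_BGR2GRAY)[110:165,340:400]; m=(g<75).astype('uint8')
n,l,st,ce=cv2.connectedComponentsWithStats(m)
print(st,ce+[340,110])
cv2.imwrite("pics/w1c.png",cv2.resize(W[100:170,330:400],None,fx=8,fy=8,interpolation=3))
a=cv2.resize(W[190:330,70:310],None,fx=3.3,fy=3.3,interpolation=3);cv2.imwrite("pics/w1r.png",a)
print('eye',c[1])
for z in(95,98,102): print(z,plane(c,(371,136),z),plane(t,(342.5,207.2),z),plane(s,(374.5,242.4),z),plane(s,(375,239.5),z))
```

```text
[[   0    0   60   55 2660]
 [  16   10   30   32  640]] [[369.14887218 137.35676692]
 [370.959375   135.5171875 ]]
eye [662.85774053  61.05810715 432.40499081]
95 [650.32358568  13.80089026  95.        ] [651.77745894  15.49994119  95.        ] [648.92941974  12.19618306  95.        ] [653.87521957  17.85251869  95.        ]
98 [650.43503177  14.2210727   98.        ] [651.27008033  15.62560994  98.        ] [647.25433781  10.15617403  98.        ] [652.17679502  15.78581355  98.        ]
102 [650.58362654  14.78131594 102.        ] [650.59357551  15.79316826 102.        ] [645.02089524   7.436162   102.        ] [649.91222897  13.0302067  102.        ]
```

View pics/w1c.png

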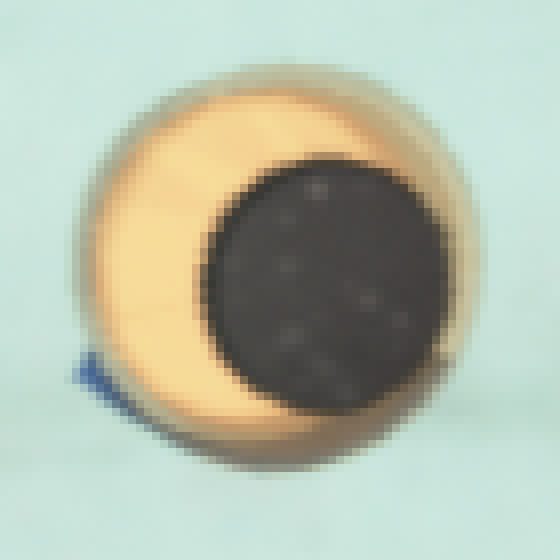

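View pics/w1r.png

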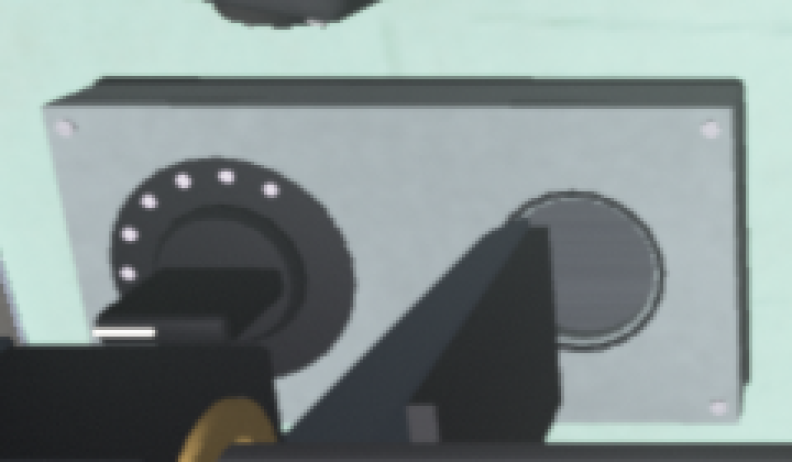

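Run:
```python
from h import *
print(shift((650.6,14.9,220))[0],shift((650.6,14.9,108))[0])
```

```text
[12.02  4.65 -7.43] [23.22  4.64 -7.44]
```

Call:
{"method": "move_arm", "body": {"moves": [[[4, 1.6, -2.5], 0, 1], [[8, 3.2, -5], 0, 1], [[12, 4.6, -7.4], 0, 1], [[12, 4.6, -7.4], 0, 1], [[12, 4.6, -7.4], 0, 1]]}}

```text
time_s: 2.95
ee_pos: [650.9, 15.7, 221.8]
ee_rot: [-169.5, 89.9, 6.7]
force: [-0.1, -0.1, 0.2]
gripper_width: 91.2
```

Run:
```python
from h import *
print(shift((650.6,14.9,108))[0])
c=cal("wrist"); f=viewer.grab_frame("wrist")[:,:,::-1]; cv2.imwrite("pics/w2.png",f)
print(proj(c,(650.6,14.9,102)))
```

```text
[11.38  0.09  0.04]
[321.88991536 256.92815725]
```

View pics/w2.png

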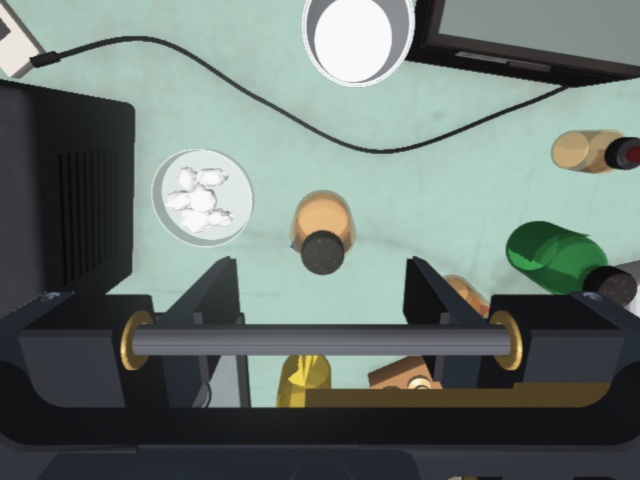

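Call:
{"method": "move_arm", "body": {"moves": [[[3, 0.1, 0], 0, 1], [[6, 0.1, 0], 0, 1], [[9, 0.1, 0], 0, 1], [[11.3, 0.1, 0], 0, 1], [[11.3, 0.1, 0], 0, 1], [[11.3, 0.1, 0], 0, 1], [[11.3, 0.1, 0], 0, -1], [[11.3, 0.1, 0], 0, -1], [[11.3, 0.1, 0], 0, -1], [[11.3, 0.1, 0], 0, -1], [[11.3, 0.1, 0], 0, -1], [[11.3, 0.1, 0], 0, -1]], "force": 25}}

```text
time_s: 4.5
ee_pos: [651.2, 15.0, 107.3]
ee_rot: [99.0, 90.0, -84.8]
force: [-0.0, -0.4, 0.4]
gripper_width: 51.8
```

Run:
```python
from h import *
print(status.state()['ee_pos'],status.state()['gripper_width'],status.state()['force'])
c=cal("wrist"); f=viewer.grab_frame("wrist")[:,:,::-1]; cv2.imwrite("pics/w3.png",f)
print(proj(c,(650.6,14.9,102)))
```

```text
[651.24426756  15.04422474 107.2826472 ] 51.84561936579852 [-0.01556012 -0.40329538  0.44396813]
[320.81715001 378.38428474]
```

View pics/w3.png

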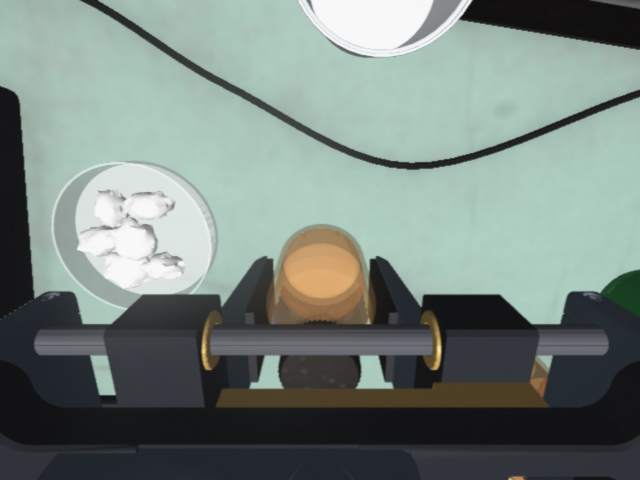

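Run:
```python
from h import *
print(shift((430,167,240))[0])
```

```text
[-13.27 -13.7   23.08]
```

Call:
{"method": "move_arm", "body": {"moves": [[[-3, 0, 0], 0, -1], [[-7, 0, 0], 0, -1], [[-11, 0, 0], 0, -1], [[-13.3, -2, 2], 0, -1], [[-13.3, -5, 6], 0, -1], [[-13.3, -8, 10], 0, -1], [[-13.3, -11, 14], 0, -1], [[-13.3, -13.7, 18], 0, -1], [[-13.3, -13.7, 22], 0, -1], [[-13.3, -13.7, 23], 0, -1], [[-13.3, -13.7, 23], 0, -1], [[-13.3, -13.7, 23], 0, -1]]}}

```text
time_s: 6.05
ee_pos: [432.0, 167.0, 240.3]
ee_rot: [-166.8, 89.9, 9.4]
force: [-0.1, 0.3, -2.0]
gripper_width: 52.0
```

Run:
```python
from h import *
print(status.state()['ee_pos'],status.state()['gripper_width'],status.state()['force'])
c=cal("wrist"); f=viewer.grab_frame("wrist")[:,:,::-1]; cv2.imwrite("pics/w4.png",f)
np.savez("w4.npz",K=c[0],e=c[1],R=c[2])
print(proj(c,(494.2,167,40)))
```

```text
[432.02229683 167.02781866 240.30795122] 51.96301563146166 [-0.12686915  0.31083823 -2.0449608 ]
[315.82740933 152.64317996]
```

View pics/w4.png

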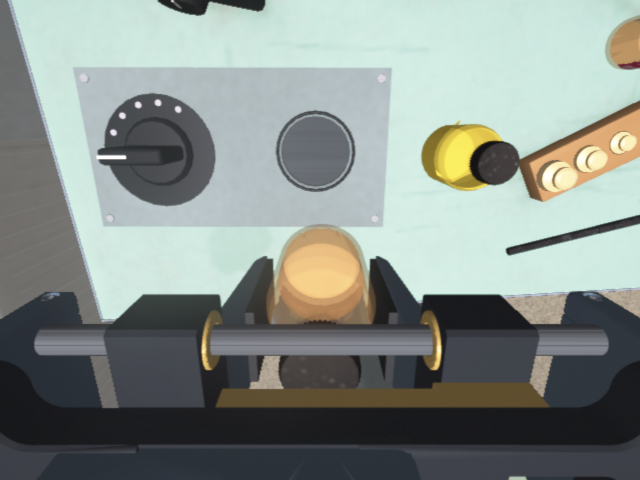

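Run:
```python
from h import *
W=cv2.imread("pics/w4.png"); z=np.load("w4.npz"); c=(z['K'],z['e'],z['R'])
g=cv2.cvtColor(W,cv2.COLOR_BGR2GRAY)
print(g[151,268:285],g[151,345:362],g[102:118,316],g[182:198,316])
m=(g[90:210,260:370]<125).astype('uint8')
cs,_=cv2.findContours(m,cv2.RETR_EXTERNAL,cv2.CHAIN_APPROX_NONE); k=max(cs,key=cv2.contourArea); e=cv2.fitEllipse(k); print(e)
ctr=(e[0][0]+260,e[0][1]+90); print('well',ctr,plane(c,ctr,40), plane(c,(277,151),40)-plane(c,(355,151),40))
# reader corners
a=cv2.resize(W[50:240,60:400],None,fx=2.35,fy=2.35,interpolation=3);cv2.imwrite("pics/w4r.png",a)
# bottle
st=status.state()['ee_pos']
for p in([26,0,0],[0,26,0],[0,-26,0]): print(proj(c,st+[0,0,-107.3]+np.array(p)))
a=cv2.resize(W[215:400,250:390],None,fx=3.2,fy=3.2,interpolation=3);cv2.imwrite("pics/w4b.png",a)
```

```text
[190 191 190 188 188 187 185 155 106  74  81 128 155 132 106 108 110] [107 107 107 107 125 157 157 111  75  89 152 190 194 194 194 194 195] [186 187 187 187 187 188 187 180 142  81  89  91 150 162 129 108] [108 108 105  99 127 163 154  84  91 107 181 187 188 188 187 188]
((55.14952850341797, 60.75801467895508), (77.83294677734375, 80.15121459960938), 175.23770141601562)
well (315.14952850341797, 150.75801467895508) [495.77772553 167.45735794  40.        ] [ 4.35578907 65.25806016  0.        ]
[317.85534961 224.26248548]
[279.78949307 266.25391943]
[361.81251375 261.17563245]
```

View pics/w4r.png

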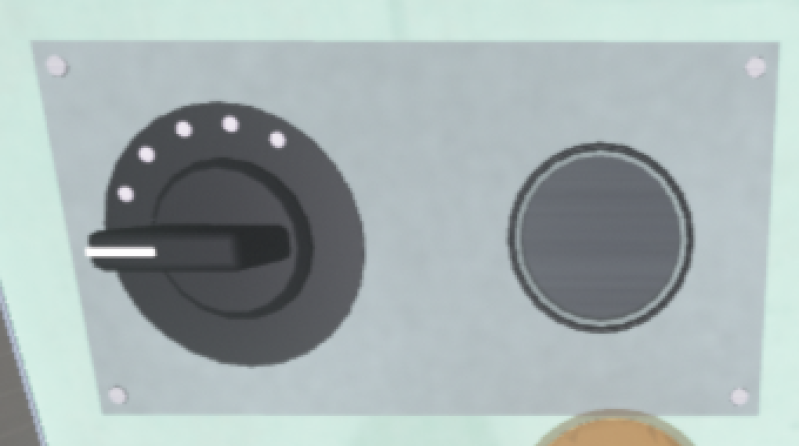

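View pics/w4b.png

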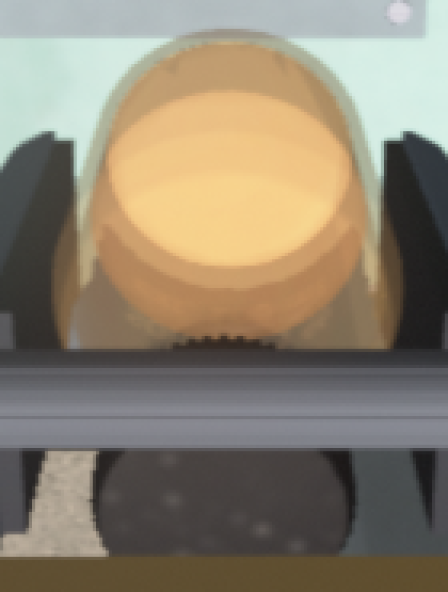

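Run:
```python
from h import *
z=np.load("w4.npz"); c=(z['K'],z['e'],z['R'])
cs=[(31,41),(779,41),(757,415),(104,415)]
P=np.array([plane(c,(60+x/2.35,50+y/2.35),40) for x,y in cs]);print(P.round(1),P.mean(0))
for i in range(4): print(np.linalg.norm(P[i]-P[(i+1)%4]))
x=P.mean(0); 
for i in(0,1):
  d=P[0]-P[1]+P[3]-P[2]; u=d/np.linalg.norm(d)
print('well from ctr',x-65*u,'knob',x+65*u,np.degrees(np.arctan2(-u[0],u[1])))
print('inner', plane(c,(60+517/2.35,50+237/2.35),40)-plane(c,(60+686/2.35,50+237/2.35),40))
# bar mark line + bar top ends at z 89
for q in((86,252),(155,252),(289,243)): print(plane(c,(60+q[0]/2.35,50+q[1]/2.35),89))
# skirt outer ellipse z48: left,right,top,bottom
for q in((105,210),(364,260),(218,102),(253,366)): print(plane(c,(60+q[0]/2.35,50+q[1]/2.35),48))
print(shift((495.5,168,165))[0])
```

```text
[[571.9 352.1  40. ]
 [555.3 103.2  40. ]
 [425.7 112.4  40. ]
 [442.3 360.6  40. ]] [498.81081363 232.06885071  40.        ]
249.42020882869735
129.88195142690702
248.79337945706328
129.89497402450735
well from ctr [494.48190959 167.21316021  40.        ] knob [503.13971767 296.9245412   40.        ] -3.8186407247729446
inner [ 4.01547714 60.15948832  0.        ]
[504.73338118 319.8401269   89.        ]
[503.36043255 299.27004354  89.        ]
[503.29570091 258.83718392  89.        ]
[516.57173952 336.28291992  48.        ]
[493.88056997 250.11324573  48.        ]
[548.11814789 290.23473308  48.        ]
[458.96031463 296.38770975  48.        ]
[ 7.53 -0.53 -6.32]
```

Call:
{"method": "move_arm", "body": {"moves": [[[0, -0.2, -3], 0, -1], [[2.5, -0.4, -6.2], 0, -1], [[5, -0.4, -6.3], 0, -1], [[7.5, -0.5, -6.3], 0, -1], [[8.2, -0.5, -6.3], 0, -1], [[8.2, -0.5, -6.3], 0, -1], [[8.2, -0.5, -6.3], 0, -1]]}}

```text
time_s: 6.98
ee_pos: [494.8, 168.0, 159.2]
ee_rot: [-161.5, 89.9, 14.7]
force: [-0.2, -0.6, -0.5]
gripper_width: 51.2
```

Run:
```python
from h import *
print(status.state()['ee_pos'],status.state()['gripper_width'],status.state()['force'])
c=cal("wrist"); f=viewer.grab_frame("wrist")[:,:,::-1]; cv2.imwrite("pics/w5.png",f)
S=viewer.grab_frame("scene")[:,:,::-1]
np.savez("w5.npz",K=c[0],e=c[1],R=c[2])
cv2.imwrite("pics/w5b.png",cv2.resize(f[190:350,220:420],None,fx=4,fy=3.7,interpolation=3))
cv2.imwrite("pics/s5.png",cv2.resize(S[160:300,190:350],None,fx=4,fy=4,interpolation=3))
```

```text
[494.78261517 168.03186546 159.24976431] 51.16338384871024 [-0.16125739 -0.58531828 -0.47227187]
```

View pics/w5b.png

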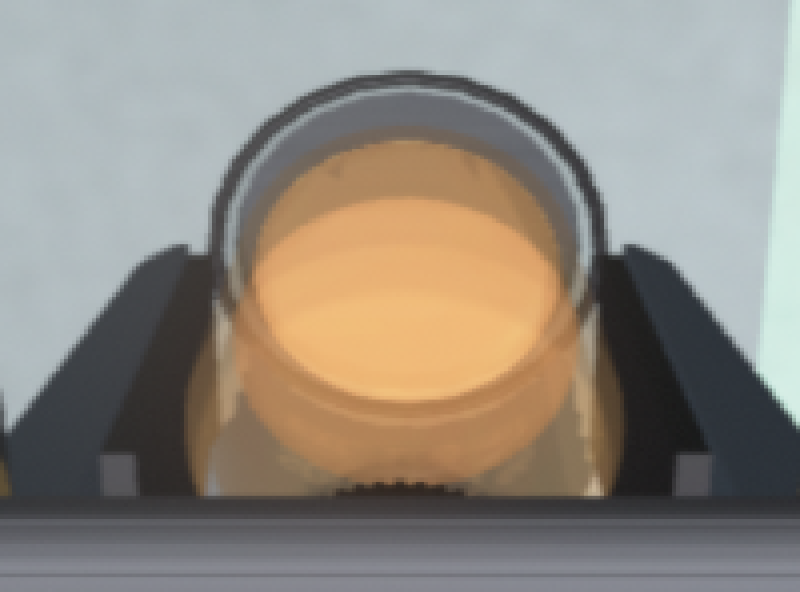

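View pics/s5.png

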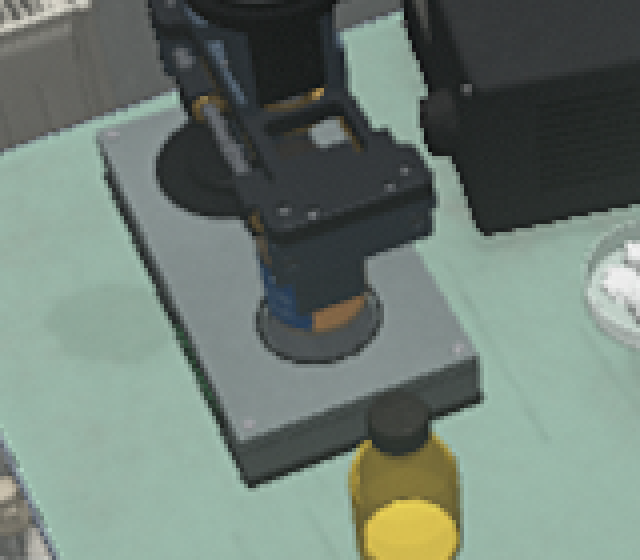

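Run:
```python
from h import *
z=np.load("w5.npz"); c=(z['K'],z['e'],z['R']); 
cr=lambda p:((proj(c,p)-[220,190])*[4,3.7]).round(1)
print('well inner',cr((524,167.5,40)),'at z38',cr((524,167.5,38)),'bottle front',cr((520.8,168,52)),'10mm',cr((530.8,168,52)))
print(shift((495,168,117.5))[0])
```

```text
well inner [394.1  90.7] at z38 [394.2  87.9] bottle front [391.7 127.5] 10mm [387.1  68.5]
[ 4.17  0.   -0.04]
```

Call:
{"method": "move_arm", "body": {"moves": [[[1, 0, 0], 0, -1], [[2, 0, 0], 0, -1], [[2.8, 0, 0], 0, -1], [[3.2, 0, 0], 0, -1], [[3.5, 0, 0], 0, -1], [[3.6, 0, 0], 0, -1], [[3.6, 0, 0], 0, -1], [[3.6, 0, 0], 0, -1]]}}

```text
time_s: 8.07
ee_pos: [494.1, 167.9, 122.4]
ee_rot: [-171.6, 90.0, 4.6]
force: [0.5, -0.0, -2.0]
gripper_width: 51.6
```

Run:
```python
from h import *
s=status.state();print(s['ee_pos'],s['force'],s['gripper_width'])
```

```text
[494.0861709  167.92774195 122.42598118] [ 0.46943582 -0.03172282 -2.02944903] 51.62561105452032
```

Free descent (the force is only the bottle's weight). I'll lower the last millimetre slowly until it touches.

Call:
{"method": "move_arm", "body": {"moves": [[[0.05, 0, 0], 0, -1], [[0.1, 0, 0], 0, -1], [[0.15, 0, 0], 0, -1], [[0.15, 0, 0], 0, -1]]}}

```text
time_s: 8.57
ee_pos: [494.0, 167.9, 121.2]
ee_rot: [-176.4, 90.0, -0.2]
force: [-1.8, -0.4, 4.3]
gripper_width: 51.8
```

Call:
{"method": "move_arm", "body": {"moves": [[[0, 0, 0], 0, 0.3], [[0, 0, 0], 0, 0.6], [[0, 0, 0], 0, 0.8], [[0, 0, 0], 0, 0.8], [[0, 0, 0], 0, 0.8]]}}

```text
time_s: 9.2
ee_pos: [494.0, 167.9, 120.7]
ee_rot: [100.1, 90.0, -83.6]
force: [-0.3, -0.0, 0.3]
gripper_width: 82.0
```

Run:
```python
from h import *
s=status.state();print(s['ee_pos'],s['force'],s['gripper_width'])
S=viewer.grab_frame("scene")[:,:,::-1]
cv2.imwrite("pics/s6.png",cv2.resize(S[160:300,190:350],None,fx=4,fy=4,interpolation=3))
print(shift((494,168,230))[0])
```

```text
[493.99771155 167.87986454 120.6785323 ] [-0.29547556 -0.04493024  0.29402586] 81.9877712774256
[-1.093e+01 -1.000e-02  0.000e+00]
```

View pics/s6.png

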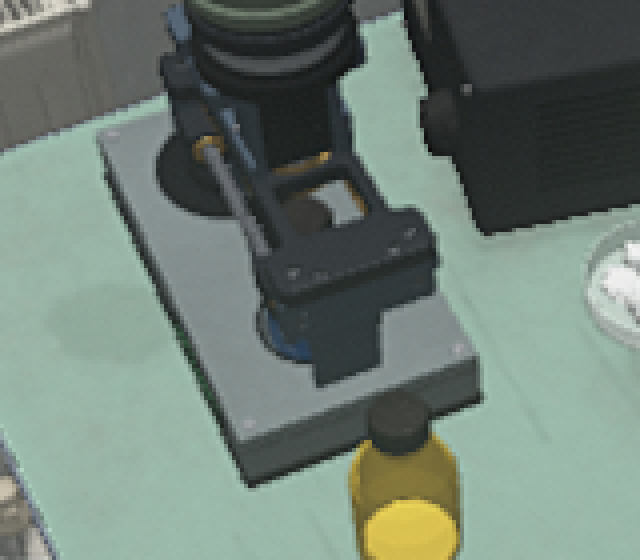

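Call:
{"method": "move_arm", "body": {"moves": [[[-3, 0, 0], 0, 0.8], [[-7, 0, 0], 0, 0.8], [[-11, 0, 0], 0, 0.8], [[-13, -3, 0], -0.18, 0.8], [[-13, -6, 0], -0.36, 0.8], [[-13, -8, 0], -0.54, 0.8], [[-13, -8, 0], -0.72, 0.8], [[-13, -8, 0], -0.9, 0.8], [[-13, -8, 0], -1.08, 0.8], [[-13, -8, 0], -1.26, 0.8], [[-13, -8, 0], -1.44, 0.8], [[-13, -8, 0], -1.57, 0.8], [[-13, -8, 0], -1.57, 0.8], [[-13, -8, 0], -1.57, 0.8]]}}

```text
time_s: 11.0
ee_pos: [499.2, 247.7, 250.7]
ee_rot: [-20.5, 90.0, -114.4]
force: [-0.1, 0.4, -0.2]
gripper_width: 82.0
```

Run:
```python
from h import *
s=status.state();print(s['ee_pos'],s['qpos'],s['gripper_width'])
c=cal("wrist"); f=viewer.grab_frame("wrist")[:,:,::-1]; cv2.imwrite("pics/w7.png",f)
np.savez("w7.npz",K=c[0],e=c[1],R=c[2])
S=viewer.grab_frame("scene")[:,:,::-1]
cv2.imwrite("pics/s7.png",cv2.resize(S[140:300,190:350],None,fx=4,fy=3.7,interpolation=3))
sh,R=shift((502.8,296.5,200)); print(sh,R.round(3))
```

```text
[499.22751808 247.73151371 250.65864722] [ 2.52122048e+01  1.84302911e+01  9.57390559e+01 -6.16218586e-03
  6.58372664e+01  2.91569554e+01] 81.99985904363093
[ 5.07  0.02 -4.89] [[ 0.     0.998 -0.068]
 [-0.    -0.068 -0.998]
 [-1.     0.     0.   ]]
```

View pics/w7.png

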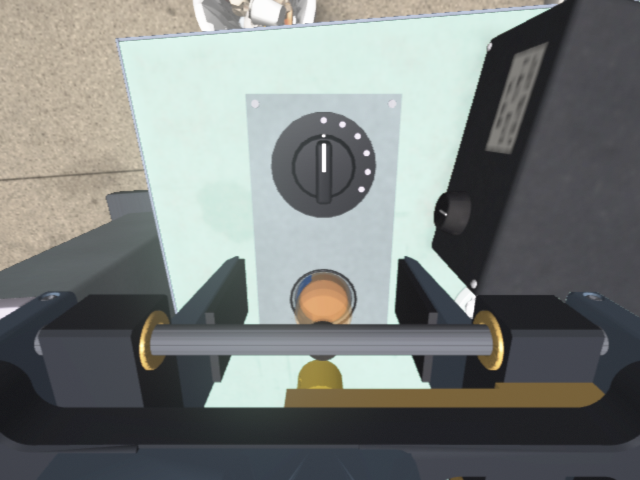

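View pics/s7.png

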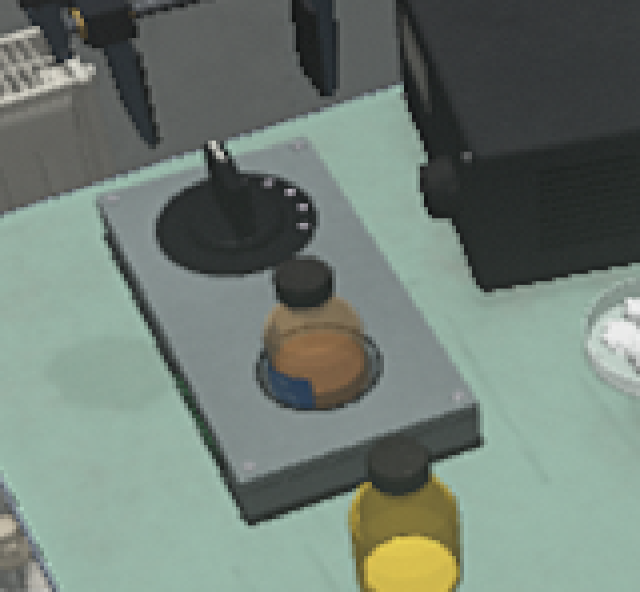

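Run:
```python
from h import *
z=np.load("w7.npz"); c=(z['K'],z['e'],z['R'])
for uv,zz in(((324,142),89),((324,196),89),((324,204),48),((324,164),42),((324,110.5),42),((324,218),42),((291.5,166),48),((355.5,166),48)): print(uv,zz,plane(c,uv,zz).round(1))
for y in(-65,65): print(proj(c,np.array([498.5,231.5,40])+y*np.array([.066,.998,0])))
W=cv2.imread("pics/w7.png");cv2.imwrite("pics/w7k.png",cv2.resize(W[100:230,260:390],None,fx=4.5,fy=4.5,interpolation=3))
```

```text
(324, 142) 89 [505.6 320.1  89. ]
(324, 196) 89 [502.9 280.7  89. ]
(324, 204) 48 [502.3 265.4  48. ]
(324, 164) 42 [504.6 299.6  42. ]
(324, 110.5) 42 [507.5 343.5  42. ]
(324, 218) 42 [501.4 251.   42. ]
(291.5, 166) 48 [476.7 300.4  48. ]
(355.5, 166) 48 [531.3 296.7  48. ]
[322.40153104 299.99572069]
[322.19913623 167.57052982]
```

View pics/w7k.png

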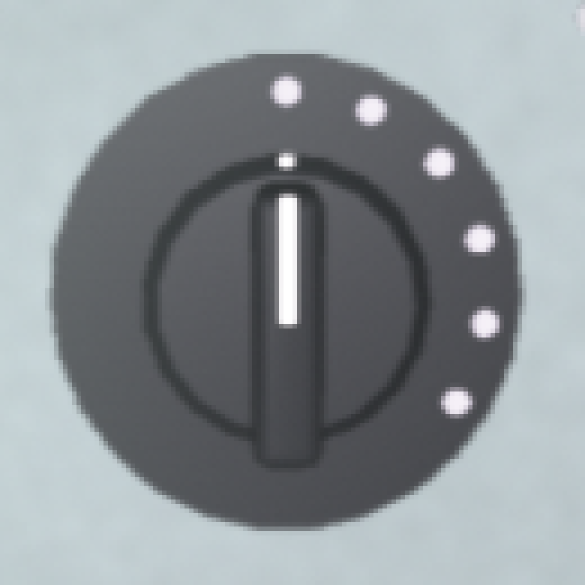

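Run:
```python
from h import *
print(shift((503.7,297.3,134))[0])
```

```text
[11.67  0.1  -4.98]
```

Call:
{"method": "move_arm", "body": {"moves": [[[0, 0, -2.5], 0, 0.5], [[2, 0.1, -5], 0, 0.2], [[5, 0.1, -5], 0, 0.2], [[8, 0.1, -5], 0, 0.2], [[10.5, 0.1, -5], 0, 0.2], [[11.7, 0.1, -5], 0, 0.2], [[11.7, 0.1, -5], 0, 0.2], [[11.7, 0.1, -5], 0, 0.2]]}}

```text
time_s: 12.1
ee_pos: [504.2, 297.9, 134.7]
ee_rot: [121.8, 89.9, 27.9]
force: [0.4, 0.3, 0.7]
gripper_width: 55.1
```

Run:
```python
from h import *
s=status.state();print(s['ee_pos'],s['force'],s['gripper_width'])
c=cal("wrist");f=viewer.grab_frame("wrist")[:,:,::-1]; cv2.imwrite("pics/w8.png",f)
print(proj(c,(503.7,297.3,89)))
```

```text
[504.21507972 297.85931104 134.74843166] [0.3948786  0.28447825 0.69898041] 55.05045809248522
[321.41882007 317.42567937]
```

View pics/w8.png

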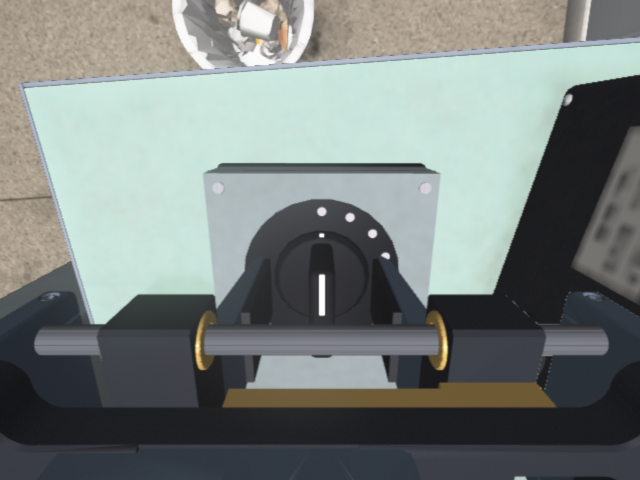

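Call:
{"method": "move_arm", "body": {"moves": [[[0, 0, 0], 0, -0.3], [[0, 0, 0], 0, -1], [[0, 0, 0], 0, -1], [[0, 0, 0], 0, -1], [[0, 0, 0], 0, -1], [[0, 0, 0], 0, -1], [[0, 0, 0], 0, -1]], "force": 35}}

```text
time_s: 13.02
ee_pos: [504.3, 297.5, 133.8]
ee_rot: [97.9, 89.9, 4.1]
force: [4.3, -1.2, -1.3]
gripper_width: 11.8
```

Run:
```python
from h import *
s=status.state();print(s['ee_pos'],s['force'],s['torque'],s['gripper_width'],s['qpos'])
```

```text
[504.34322109 297.52704254 133.7866169 ] [ 4.26097436 -1.17291461 -1.28003039] [-0.21019871 -0.84054941  0.00500599] 11.762511406714715 [ 2.94304634e+01  2.72386063e+01  1.00530718e+02 -5.23298297e-02
  5.21434112e+01  3.32945230e+01]
```

Call:
{"method": "move_arm", "body": {"moves": [[[0, 0, 0], 0.08, -1], [[0, 0, 0], 0.16, -1], [[0, 0, 0], 0.24, -1], [[0, 0, 0], 0.32, -1], [[0, 0, 0], 0.4, -1], [[0, 0, 0], 0.48, -1], [[0, 0, 0], 0.56, -1], [[0, 0, 0], 0.6, -1], [[0, 0, 0], 0.6, -1]]}}

```text
time_s: 14.15
ee_pos: [504.4, 297.5, 133.8]
ee_rot: [127.8, 89.9, -0.4]
force: [4.5, -0.8, -3.0]
gripper_width: 11.8
```

Run:
```python
from h import *
s=status.state();print(s['ee_pos'],s['force'],s['torque'],s['gripper_width'],s['qpos'])
R=shift((0,0,0))[1]; print('tool y ang',np.degrees(np.arctan2(R[1,1],R[0,1])))
c=cal("wrist");f=viewer.grab_frame("wrist")[:,:,::-1]; cv2.imwrite("pics/w9.png",f)
```

```text
[504.37708957 297.49243583 133.78988102] [ 4.49685081 -0.77120689 -3.00764433] [-0.24483797 -0.97622003  0.06387127] 11.772329891545692 [ 2.94310603e+01  2.72375176e+01  1.00532165e+02 -6.72461064e-02
  5.21376440e+01  6.76298904e+01]
tool y ang -38.15764784682193
```

View pics/w9.png

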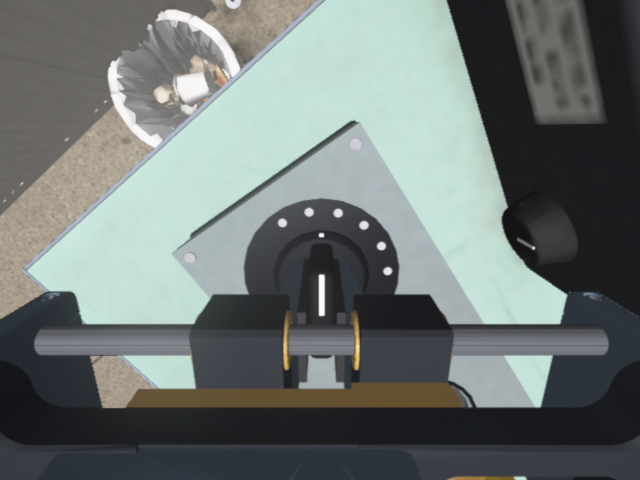

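Call:
{"method": "move_arm", "body": {"moves": [[[0, 0, 0], 0.08, -1], [[0, 0, 0], 0.16, -1], [[0, 0, 0], 0.24, -1], [[0, 0, 0], 0.32, -1], [[0, 0, 0], 0.4, -1], [[0, 0, 0], 0.48, -1], [[0, 0, 0], 0.56, -1], [[0, 0, 0], 0.62, -1], [[0, 0, 0], 0.66, -1], [[0, 0, 0], 0.66, -1], [[0, 0, 0], 0.66, -1]]}}

```text
time_s: 15.58
ee_pos: [504.4, 297.5, 133.8]
ee_rot: [163.2, 89.9, -2.7]
force: [5.2, -1.5, -2.5]
gripper_width: 11.9
```

Run:
```python
from h import *
s=status.state();print(s['ee_pos'],s['force'],s['torque'],s['gripper_width'],s['qpos'])
R=shift((0,0,0))[1]; print('tool y ang',np.degrees(np.arctan2(R[1,1],R[0,1])))
c=cal("wrist");f=viewer.grab_frame("wrist")[:,:,::-1]; cv2.imwrite("pics/w10.png",f)
S=viewer.grab_frame("scene")[:,:,::-1]
cv2.imwrite("pics/s10.png",cv2.resize(S[140:300,190:390],None,fx=4,fy=3.7,interpolation=3))
```

```text
[504.39042659 297.46301452 133.78063151] [ 5.15231834 -1.47537625 -2.5030074 ] [-0.23009966 -0.91605275  0.01264469] 11.921655150485693 [ 2.94301607e+01  2.72379114e+01  1.00533122e+02 -7.37289957e-02
  5.21363278e+01  1.05430060e+02]
tool y ang -75.95472197050722
```

View pics/w10.png

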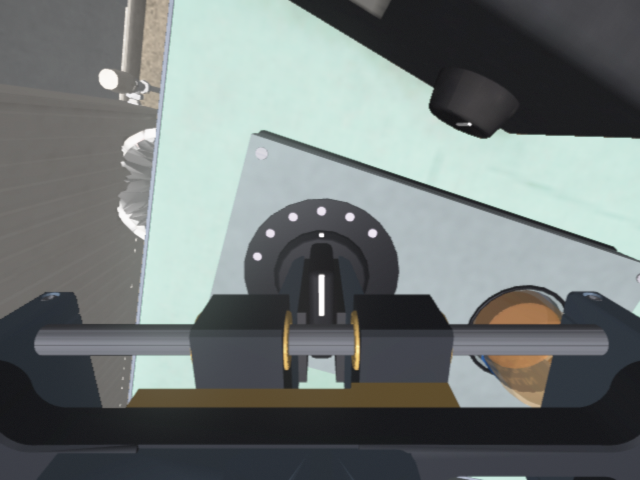

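View pics/s10.png

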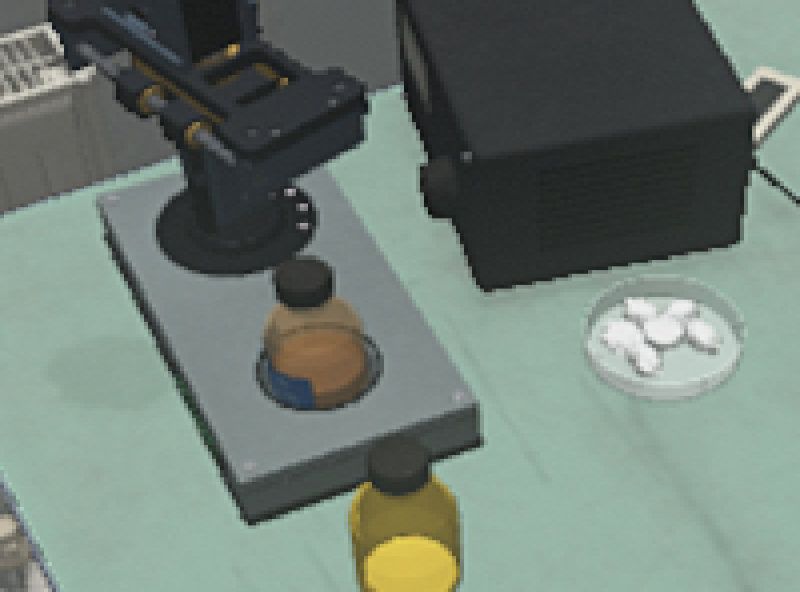

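Run:
```python
from workcell import env
print(env.job_done())
```

```text
the job is handed in; nothing more can be done
None
```

I set the larger amber bottle in the well and let go of it. I then turned the knob clockwise to its third stop and handed the job in at about 15.7 s, with the fingers still gripping it at 35 N.

**Bottle choice:** I took the dark-capped amber bottle, not the blue-capped smaller one or the yellow and green look-alikes. The gripper closed to 51.8 mm on it, which matches the 52 mm body.

**Bottle in the well:** I lowered it until the wrist force changed from −2 to +4.3 N, and only then opened the fingers. The TCP was then at 121.2 mm, against the 121.3 mm worked out for a seated bottle. The last pictures show it upright in the well.

**Knob:** The tool turned 72°, against the 72° of the third stop. In the wrist picture the knob's pointer lines up with the third mark past rest, at column 321, and the finger opening stayed at 11.9 mm, so the grip had not slipped.

**Small disagreements:**
- The cameras differed by up to about 3 mm on the well and the bottle. I settled the well with a close wrist view just above it.
- A steady side force of about 5 N stayed on the tool while it held the knob, far below the limits.
- I did not measure the small bottle and the dropper again at the end. The arm went nowhere near the dropper, and the gripper stayed several centimetres from the small bottle. The dish stands undisturbed in the last picture.

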